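# Refit the table grill's cooking plate

### The arm

A 6-joint arm with a two-finger parallel gripper is mounted at the origin on a cart in front of the work surface, level with it; the furniture and walls round the work are solid. World frame = base frame: x ahead of the robot, y to its left, z up, the work surface at z = 0. Lengths are in m, angles in rad, forces in N, time in s.
With the tool pointing down it reaches from about 0.275 to 0.775 m from the base axis. Payload 14.6 kg.
Tool frame: the origin (TCP) lies midway between the tips of the shut fingers; the grasp point (between the pads) lies 19 mm behind it; z points along the fingers, y is the direction in which the jaws open and shut (so a half turn about z gives the same grasp; the last joint's range is limited). The gripper opens to 85 mm and grips with 20 to 120 N. Pads are 22 mm wide; open, the fingers measure 114 mm over their backs; the gripper's body (76 mm by 85 mm) begins 54 mm behind the grasp point. The pads swing forward as they close: fully open they stand 13 mm farther back than shut.
Start: joints at [-1.457, 0.263, -0.048, 1.259, 0, 1.415], TCP at [0.139, -0.506, 0.231] pointing down, gripper open.
Joint ranges: [-2.65, 2.65], [-0.89, 1.7], [-1.18, 1.37], [-2.13, 2.11], [-1.35, 1.29], [-3.14, 3.14]. Speed limits (rad/s): [1.89, 1.89, 2.57, 2.79, 3.14, 3.14].

### API

Orientations are given as a unit quaternion [x, y, z, w].
In Python, from station import env gives the robot as it stands.
- The arm moves only by the tool play_rows, never from a script. Its argument "moves" is a list of rows, each a list of 5 numbers: the opening in per cent of the stroke, from 0 (shut) to 100 (fully open), then the shift along the tool's x, y, z in cm, then the turn about the tool's z in rad. A call has 1 to 8 rows; each row is the pose to reach, as a shift and turn from the pose commanded when the call began, along the tool's axes at that moment; what a row does not reach only later rows make up. A row lasts 1/8 s, in which the tool goes at most 62.5 mm and 10.7 degrees, less where a joint would pass 70% of its speed; a pose out of reach is approached as far as the arm can. A call with a gripper value outside its range is refused whole. The fingers move at their own pace and stop on an object; the grip force is fixed at half the most. Time passes only in rows, so rows that repeat a pose let the fingers close. It gives the time, the measured TCP pose, the force and the opening at its end, in the units of the state.
- env.observe(): the state, without advancing time (a new reading comes with each control period).
- env.camera(name): name is "scene" or "top" or "wrist"; returns the picture (400x640x3 uint8, red, green, blue); there is no depth.
- env.camera_model(name): a dict with "vfov" (degrees; the focal length in pixels is half the picture's height over the tangent of half this angle, whatever the lens; pixels are square), "cx", "cy" (the principal point, pixels), "R" (3x3) and "t" (3): a world point X has camera coordinates R X + t. Camera axes: x right, y down, z forward; pixel columns grow to the right and rows downward; lengths in m; the calibration is good to about 2 mm. A picture is of the moment at which its call begins: read the wrist's pose just before it. camera_model takes no time and is no camera call; for the wrist camera it gives the pose at the moment of the call.
- env.finish_job(): hands the job in, once; it reports no verdict.
The state is a dict: "time_s": time; "joint_positions": joint angles; "qd": joint speeds; "effort": joint torques, N m; "tcp_pos": TCP position; "orientation": TCP orientation; "contact_force": force on the tool from outside, world axes, zero at the start; "moment": the same for the moment, N m; "finger_gap": finger opening in m.
Only numpy, scipy, OpenCV 4.12 (cv2) and the standard library are available. Lean on these libraries where they do the work, as an engineer would, in place of code of your own. Each camera call takes 0.05 s, during which the arm holds its last target. There are 200 camera calls.

### The job

Put the clean cooking plate from the chopping board back on the table grill: hook its two rear tongues under the grill's steel lip, swing the front down and press it until the red catch snaps over the front tab. Leave it lying flat and locked in, and do not knock the shakers and bowls about.

Things in the scene. Friction and masses are not known exactly. Their poses are not given: they have to be found in the camera images.
- grill: Open table grill: black box 250 x 250 mm, fixed, 66 mm high at the side walls, 80 mm at the rear housing, a small loop handle each side (296 mm over both). Origin: centre of its underside; x from its front (dial, red catch) to its rear (steel lip), z up. The plate's well is 178 mm wide in y. The plate lies on a front and a rear ledge 56 mm up; the rear one, bare steel, runs from x = 43 to 92.5 mm (back wall).
- grill_seat (a point): Where the centre of the plate's underside lies when the plate is fitted: on the grill's axis, 56 mm above its origin; axes as grill. The fitted plate has 4 mm play to each side, 1.5 mm to front and rear.
- grill_lip (a point): Middle of the lower front edge of the fixed steel lip at the rear of the well (grill x = 81 mm, z = 65 mm). The lip is 6 mm thick, 160 mm wide; under it is a gap 9 mm high (down to the rear ledge) and 11.5 mm deep to the back wall. Axes as grill.
- catch_nose (a point): Middle of the lower rear edge of the red catch's nose, at the front of the grill (grill x = -86 mm, z = 64 mm while closed). Nose 48 mm wide; its rear face slopes up and forward (30 degrees from vertical, 14 mm high), so that the plate's tab, pressed down on it, pushes the catch forward. The catch's top is 81 mm up and all of it lies in front of grill x = -85 mm.
- grill_catch (a joint): Sprung slide of the red catch, m: 0 = closed (its spring holds it there), up to 0.010 as it is pushed to the front, away from the plate. The spring gives 5 N at 0 and 0.7 N more per mm: pressing the plate's front past it takes about 10 N (the plate's weight alone does not do it); then it snaps shut over the tab with 2 mm to spare.
- plate: Loose cooking plate of dark cast metal, about 0.4 kg, 150 (x) x 170 (y) mm, 8 mm thick; half ribbed (y > 0, ribs 3.5 mm high), half flat, rim 3 mm high all round, a tall divider rib along the middle to hold it by, two bright tongues at the rear (+x), one bright tab at the front (-x). Origin: centre of its underside; z up from the deck. Its centre of mass is within 5 mm of the middle, seen from above.
- plate_rib (a point): Middle (half-way up) of the plate's divider rib, 19 mm above the middle of the plate's underside; axes as plate. The rib runs along x, 90 mm long (45 mm to each side of here), 14 mm thick, 22 mm high: its top (bright metal) is 11 mm above this point, the plate's deck 11 mm below.
- plate_tongues (a point): Mid-point between the tips of the two rear tongues: 91 mm to the rear (+x) of the plate's middle, 2.5 mm above its underside; axes as plate. Each tongue is 42 mm wide, 5 mm thick (flush with the underside), stands out 16 mm from the plate's edge, and is centred 50 mm to either side.
- plate_tab (a point): End of the single front tab: 91 mm to the front (-x) of the plate's middle, 3 mm above its underside; axes as plate. The tab is 60 mm wide, 6 mm thick (flush with the underside), stands out 16 mm from the plate's edge.
- board: Wooden chopping board 178 x 325 x 18 mm, lying fixed on the worktop, with the plate on it at the start. Origin: centre of its underside; its y runs along its length.
- salt: Salt shaker, 44 mm across, 90 mm high, standing between grill and board. Origin: centre of its foot.
- pepper: Pepper shaker, 44 mm across, 90 mm high, standing between grill and board. Origin: centre of its foot.
- bowl_a: Grey dip bowl, 105 mm across, 58 mm high. Origin: centre of its foot.
- bowl_b: Grey dip bowl, 105 mm across, 58 mm high. Origin: centre of its foot.
- bowl_c: Grey dip bowl, 105 mm across, 58 mm high. Origin: centre of its foot.

How it is judged:
On the way:
1. the rear tongues are under the lip while the plate's front is still raised (x of plate_tongues in the frame of grill above 0.0845 m and z of plate_tongues in the frame of grill between 0.054 and 0.064 m and angle between plate_rib's own z axis and vertical above 0.05 rad), for 0.2 s.
At the end, for the whole second after the job is handed in: The plate lies flat in the grill (within 0.04 rad of level), its tongues at least 5 mm under the lip, its front tab down under the red catch (tab end within 3.5 mm of its seated height), the catch closed (less than 2.5 mm), the plate at rest (x of plate_tongues in the frame of grill above 0.086 m and z of plate_tongues in the frame of grill between 0.055 and 0.0635 m and z of plate_tab in the frame of grill between 0.055 and 0.0625 m and value of joint grill_catch below 0.0025 m and angle between plate_rib's own z axis and vertical below 0.04 rad and linear speed of plate below 0.01 m/s); the robot touches nothing.
It fails at once if the salt shaker is knocked away (moved more than 30 mm) or over (distance of salt from where it was at the start of the episode above 0.03 m or angle between salt's own z axis and vertical above 0.5 rad).
It fails at once if the pepper shaker is knocked away (moved more than 30 mm) or over (distance of pepper from where it was at the start of the episode above 0.03 m or angle between pepper's own z axis and vertical above 0.5 rad).
It fails at once if the first bowl is knocked away (moved more than 30 mm) or over (distance of bowl_a from where it was at the start of the episode above 0.03 m or angle between bowl_a's own z axis and vertical above 0.5 rad).
It fails at once if the second bowl is knocked away (moved more than 30 mm) or over (distance of bowl_b from where it was at the start of the episode above 0.03 m or angle between bowl_b's own z axis and vertical above 0.5 rad).
It fails at once if the third bowl is knocked away (moved more than 30 mm) or over (distance of bowl_c from where it was at the start of the episode above 0.03 m or angle between bowl_c's own z axis and vertical above 0.5 rad).
It also fails if it takes over 45 s, if anything falls off the work surface, if the arm or the gripper's body presses on something with over 40 N, if the wrist force passes 120 N, or if a joint passes its speed limit or range.

## Working session

There is one attempt and no reset: what is moved stays moved. The work goes in short steps, Python scripts to look and compute and a tool call to move; the robot and the scene stay as the last step left them, time stands still between calls to the robot, and variables do not carry over. Pictures are saved under pics/ and viewed, about 8 in all and at most 12, crops included, and the job is handed in when it is done.

Besides the shell and the picture viewer there is one more tool, called after ">>>" as name([rows], argument=value, ...), one row to a line, values as JSON. play_rows: Moves the arm, as the interface text tells. Its arguments: {"type":"object","properties":{"moves":{"type":"array","items":{"type":"array","items":{"type":"number"}}}},"required":["moves"]}

```bash
ls; mkdir -p pics
python3 - <<'E'
from station import env
import cv2,numpy as np
print(env.observe())
for n in("scene","top"):
    im=env.camera(n); cv2.imwrite(f"pics/{n}0.png",im[:,:,::-1]); print(n,env.camera_model(n))
E
```

```text
pics
{'time_s': 0.0, 'joint_positions': array([-1.45727967e+00,  2.63501134e-01, -4.89464894e-02,  1.25940320e+00,
        1.15271158e-05,  1.41551548e+00]), 'qd': array([ 0.00022442, -0.00040718, -0.00197436, -0.0009744 , -0.00047102,
       -0.00072901]), 'effort': array([ 5.23328010e-03, -6.37620378e+01,  3.84564900e+01,  1.37019390e-02,
        4.89228660e-05,  5.63029857e-06]), 'tcp_pos': array([ 0.139401  , -0.5058619 ,  0.23083289]), 'orientation': array([ 9.90981936e-01,  1.33994492e-01,  1.67715338e-05, -5.27012254e-04]), 'contact_force': array([ 0.38571503,  0.81365384, -0.67454702]), 'moment': array([ 0.00462226, -0.03900464, -0.00259228]), 'finger_gap': 0.08547871343244694}
scene {'vfov': 43.78304997106255, 'cx': 317.74259784824704, 'cy': 191.23640182033233, 'R': array([[ 0.78854676, -0.6149669 ,  0.00311694],
       [-0.27350923, -0.35524018, -0.89386639],
       [ 0.5508055 ,  0.70400293, -0.44832262]]), 't': array([-0.39934288,  0.2519716 ,  1.23908567])}
top {'vfov': 44.78147616088618, 'cx': 320.859500551283, 'cy': 193.1726246000003, 'R': array([[-1.19338941e-02, -9.99928403e-01, -8.77683778e-04],
       [-9.95952447e-01,  1.19646334e-02, -8.90818180e-02],
       [ 8.90859412e-02, -1.88961679e-04, -9.96023925e-01]]), 't': array([0.07169731, 0.54401661, 1.74202855])}
```

View pics/scene0.png

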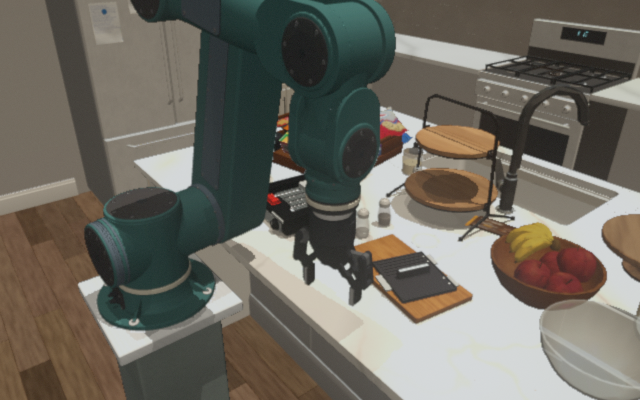

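View pics/top0.png

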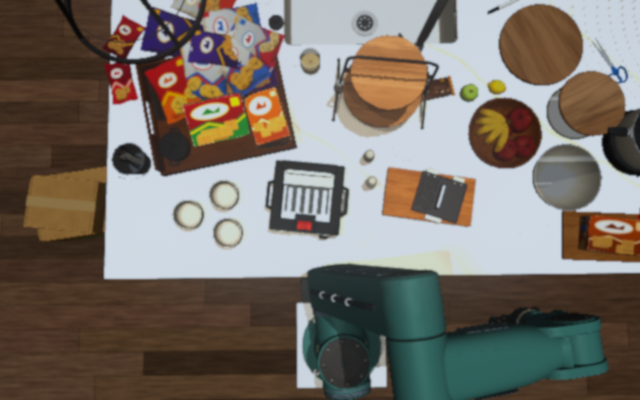

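Scene: the grill is at top-view (307,199), with its red catch at (305,226) facing the robot. The plate is on the board at (439,198), rib near-vertical in the picture at (441,198). The shakers are at (370,157) and (370,183), the bowls to the left.

```bash
cat > h.py <<'E'
from station import env
import cv2,numpy as np
def ray(m,uv,z):
    f=200/np.tan(np.radians(m["vfov"])/2); R=np.array(m["R"]);t=np.array(m["t"])
    c=-R.T@t; d=R.T@np.array([(uv[0]-m["cx"])/f,(uv[1]-m["cy"])/f,1.])
    return c+d*(z-c[2])/d[2]
def proj(m,X):
    f=200/np.tan(np.radians(m["vfov"])/2); p=np.array(m["R"])@X+m["t"]
    return np.array([f*p[0]/p[2]+m["cx"],f*p[1]/p[2]+m["cy"]])
def yaw(q): return 2*np.arctan2(q[1],q[0])
def shot(n,name,box=None,s=1):
    o=env.observe(); m=env.camera_model(n); im=env.camera(n)[:,:,::-1].copy()
    np.savez("pics/"+name,im=im,R=m["R"],t=m["t"],cx=m["cx"],cy=m["cy"],vfov=m["vfov"])
    v=im if box is None else im[box[1]:box[3],box[0]:box[2]]
    cv2.imwrite(f"pics/{name}.png",cv2.resize(v,None,fx=s,fy=s,interpolation=cv2.INTER_CUBIC))
    return o,m,im
E
python3 - <<'E'
from h import *
m=env.camera_model("top")
im=cv2.imread("pics/top0.png").astype(int); b,g,r=im[...,0],im[...,1],im[...,2]
for n,uv,z in[("grill",(307,199),.07),("redc",(305,226),.08),("plate",(439,198),.03),("salt",(369,155),.09),("pep",(371,181),.09),("ba",(224,194),.058),("bb",(188,214),.058),("bc",(228,233),.058)]:
    print(n,ray(m,uv,z).round(3))
red=((r>150)&(g<70)&(b<70)).astype(np.uint8); red[:,:260]=0;red[:,350:]=0;red[:190]=0;red[260:]=0
print("red",np.argwhere(red).mean(0)[::-1])
# bright rib
w=((r>110)).astype(np.uint8)*0
w[180:218,420:460]=(r[180:218,420:460]>120)&(b[180:218,420:460]>110)
c=max(cv2.findContours(w,0,2)[0],key=cv2.contourArea); R=cv2.minAreaRect(c); print("rib",R)
bx=cv2.boxPoints(R); print([ray(m,p,.048).round(3) for p in bx])
shot("wrist","w0")
E
```

```text
grill [0.521 0.114 0.07 ]
redc [0.425 0.122 0.08 ]
plate [ 0.522 -0.363  0.03 ]
salt [ 0.672 -0.106  0.09 ]
pep [ 0.58  -0.111  0.09 ]
ba [0.543 0.411 0.058]
bb [0.473 0.538 0.058]
bc [0.404 0.396 0.058]
red [303.85106383 225.25531915]
rib ((440.83758544921875, 195.95223999023438), (3.385995864868164, 22.79903793334961), 16.389541625976562)
[array([ 0.49 , -0.346,  0.048]), array([ 0.569, -0.372,  0.048]), array([ 0.565, -0.384,  0.048]), array([ 0.487, -0.358,  0.048])]
```

View pics/w0.png

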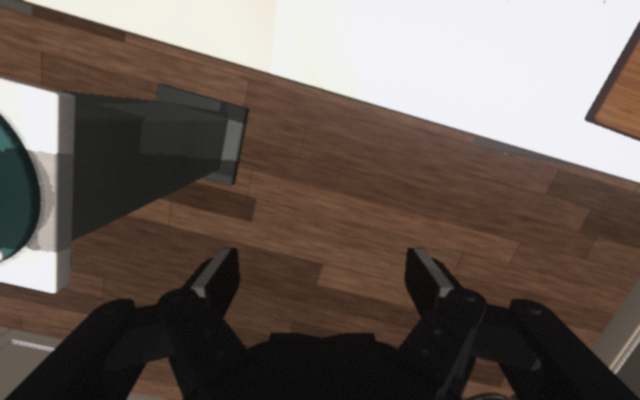

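>>> play_rows([
  [100,5.5,-0.9,0,0.09],
  [100,11,-1.8,0,0.18],
  [100,16.5,-2.7,0,0.27],
  [100,22,-3.6,0,0.36],
  [100,27.5,-4.5,0,0.45],
  [100,33,-5.4,0,0.53],
  [100,35.5,-6,0,0.587],
  [100,35.5,-6,0,0.587],
])

```text
time_s: 1.15
tcp_pos: [0.4669, -0.353, 0.2308]
orientation: [0.988, -0.157, -0.0, -0.0]
contact_force: [0.2, -1.0, -0.3]
finger_gap: 0.0858
```

Run:
```python
from h import *
o,m,im=shot("wrist","w1"); print(o["tcp_pos"],yaw(o["orientation"]),o["contact_force"],o["time_s"]); print(-np.array(m["R"]).T@m["t"])
```

```text
[ 0.4669414  -0.35299318  0.23075617] -0.31595003911841807 [ 0.19937863 -0.95789131 -0.32841971] 1.15
[ 0.53515264 -0.3744138   0.37445131]
```

View pics/w1.png

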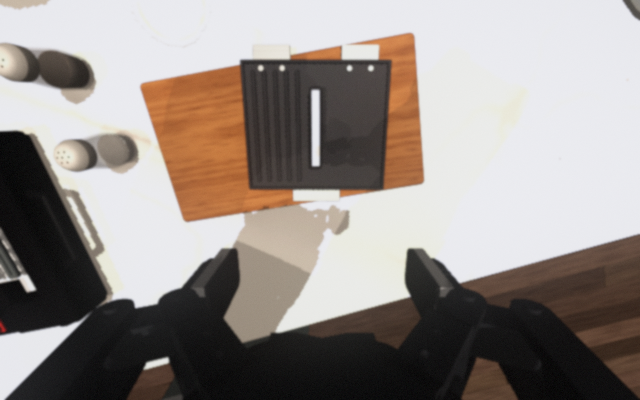

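The close view shows the plate's tongues on the far side (270,50 and 360,50), its tab near (316,195), and the rib top at (311–320, 89–167). The grill's edge is at the left.

Run:
```python
from h import *
d=dict(np.load("pics/w1.npz")); im=d["im"].astype(int)
w=np.zeros((400,640),np.uint8); s=(slice(75,185),slice(295,340)); w[s]=im[s].min(2)>140
c=max(cv2.findContours(w,0,2)[0],key=cv2.contourArea); R=cv2.minAreaRect(c); print(R)
P=np.array([ray(d,p,.048) for p in cv2.boxPoints(R)]); print(P.round(4),P.mean(0))
e=[np.linalg.norm(P[i]-P[(i+1)%4]) for i in range(4)]; print(e)
i=int(np.argmax(e)); v=P[(i+1)%4]-P[i]; v*=np.sign(v[0]); ry=np.arctan2(v[1],v[0]); print("yaw",ry)
o=env.observe(); y=yaw(o["orientation"]); dd=P.mean(0)-o["tcp_pos"]
print("tool shift",dd@[np.cos(y),np.sin(y),0],dd@[np.sin(y),-np.cos(y),0],"turn",y-ry)
```

```text
((315.0, 127.5), (75.0, 8.0), 90.0)
[[ 0.5671 -0.3722  0.048 ]
 [ 0.5644 -0.3805  0.048 ]
 [ 0.4868 -0.3549  0.048 ]
 [ 0.4897 -0.346   0.048 ]] [ 0.52701647 -0.3633869   0.048     ]
[np.float64(0.008672871813211648), np.float64(0.08165628506928299), np.float64(0.009328258881312496), np.float64(0.08166283100412551)]
yaw -0.32667961760503983
tool shift 0.061045135270976505 -0.009697183617336931 turn 0.010526259900280666
```

>>> play_rows([
  [100,6.1,-0.97,0,0.01],
  [100,6.1,-0.97,6,0.01],
  [100,6.1,-0.97,12,0.01],
  [100,6.1,-0.97,16,0.01],
  [70,6.1,-0.97,18.5,0.01],
  [60,6.1,-0.97,20,0.01],
  [60,6.1,-0.97,20,0.01],
])

```text
time_s: 2.08
tcp_pos: [0.526, -0.3642, 0.0309]
orientation: [0.987, -0.164, -0.0, -0.0]
contact_force: [0.7, 0.5, 0.7]
finger_gap: 0.0511
```

>>> play_rows([
  [0,0,0,0,0],
  [0,0,0,0,0],
  [0,0,0,0,0],
  [0,0,0,0,0],
  [0,0,0,0,0],
  [0,0,0,0,0],
  [0,0,0,0,0],
])

```text
time_s: 2.95
tcp_pos: [0.5271, -0.3645, 0.0325]
orientation: [0.987, -0.163, 0.001, 0.001]
contact_force: [-1.7, -0.7, 6.2]
finger_gap: 0.0127
```

>>> play_rows([
  [0,0,0,-2,0],
  [0,0,0,-6,0],
  [0,0,0,-11,0],
  [0,0,0,-16,0],
  [0,0,0,-20,0],
  [0,0,0,-21,0],
])

```text
time_s: 3.7
tcp_pos: [0.5273, -0.3643, 0.2438]
orientation: [0.987, -0.163, 0.002, 0.001]
contact_force: [0.1, 0.2, -4.7]
finger_gap: 0.0126
```

>>> play_rows([
  [0,-3,-4,0,0],
  [0,-7,-9,0,-0.05],
  [0,-10.5,-13.5,0,-0.1],
  [0,-14,-18,0,-0.15],
  [0,-17.5,-22.5,0,-0.2],
  [0,-21,-27,0,-0.247],
  [0,-24.5,-31.5,0,-0.247],
  [0,-28,-36,0,-0.247],
])

```text
time_s: 4.7
tcp_pos: [0.3754, 0.0585, 0.2402]
orientation: [0.999, -0.034, -0.001, -0.004]
contact_force: [1.5, 0.7, -3.9]
finger_gap: 0.0125
```

>>> play_rows([
  [0,-2.0,-3.5,0,0],
  [0,-2.6,-4.6,0,0],
  [0,-2.6,-4.6,0,0],
  [0,-2.6,-4.6,0,0],
])

```text
time_s: 5.2
tcp_pos: [0.3536, 0.0742, 0.2415]
orientation: [1.0, -0.022, 0.0, -0.015]
contact_force: [-0.2, 1.0, -3.0]
finger_gap: 0.0122
```

Run:
```python
from h import *
o,m,im=shot("wrist","w2"); print(o["tcp_pos"],yaw(o["orientation"]),o["contact_force"],o["time_s"]); print(-np.array(m["R"]).T@m["t"])
```

```text
[0.35362484 0.07419694 0.24146451] -0.043148010687829634 [-0.21471299  0.989451   -2.97259079] 5.2
[0.42513213 0.06771269 0.38514899]
```

View pics/w2.png

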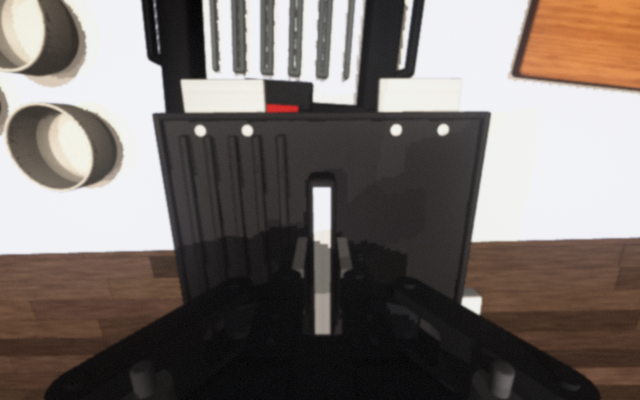

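The plate is held level at its rib's middle: tongues at (220,95) and (420,95), pads at (320,255). The grill is partly hidden behind it, so I'll rise and look again.

>>> play_rows([
  [0,1,-1,-4,0],
  [0,2,-2,-8,0],
  [0,3,-3,-12,0],
  [0,3,-3,-15,0],
  [0,3,-3,-15,0],
  [0,3,-3,-15,0],
  [0,3,-3,-15,0],
])

```text
time_s: 6.12
tcp_pos: [0.3834, 0.0833, 0.3915]
orientation: [1.0, -0.012, -0.001, -0.021]
contact_force: [0.3, 0.2, -3.2]
finger_gap: 0.0126
```

Run:
```python
from h import *
o,m,im=shot("wrist","w3"); print(o["tcp_pos"],o["orientation"],yaw(o["orientation"]),o["contact_force"],o["time_s"],o["joint_positions"]); print(-np.array(m["R"]).T@m["t"])
```

```text
[0.38335628 0.08334064 0.39147937] [ 9.99704728e-01 -1.23352251e-02 -7.58514723e-04 -2.09218246e-02] -0.02467648461798411 [ 0.28830177  0.24900237 -3.24518994] 6.125 [-0.02562821  0.02831411  0.09483328  1.63938984  0.04182282  3.14059754]
[0.45516613 0.07643749 0.53495556]
```

View pics/w3.png

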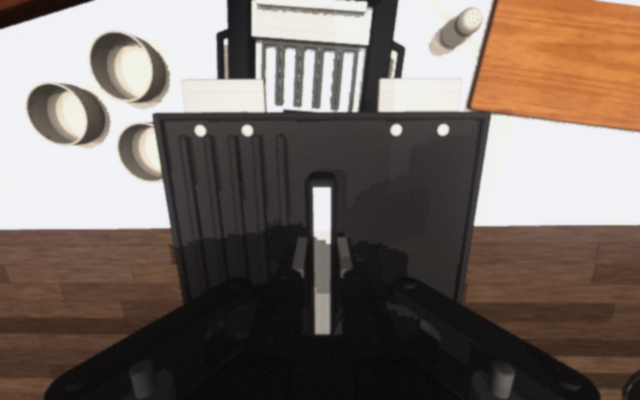

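Joint 6 is at its limit (3.14), which explains the tilted, short pose. The grasp has to be made with the tool half-turned, so I'll put the plate back on the board and regrasp.

>>> play_rows([
  [0,2,5.2,-1,0.03],
  [0,4,10.5,0,0.08],
  [0,6.1,16,2,0.12],
  [0,8.2,21.5,5,0.16],
  [0,10.3,27,8,0.2],
  [0,12.5,32.5,11,0.24],
  [0,14.6,38,14,0.28],
  [0,16.6,43,15,0.28],
])

```text
time_s: 7.18
tcp_pos: [0.5369, -0.3392, 0.2243]
orientation: [0.988, -0.152, -0.004, -0.021]
contact_force: [1.1, 0.4, -2.6]
finger_gap: 0.0123
```

>>> play_rows([
  [0,0,0,0,0],
  [0,0,0,0,0],
])

```text
time_s: 7.42
tcp_pos: [0.5368, -0.3378, 0.2257]
orientation: [0.988, -0.152, -0.003, -0.021]
contact_force: [0.7, 1.0, -2.8]
finger_gap: 0.0125
```

```bash
cat > mv.py <<'E'
from h import *
import sys
x,y,z,yw=map(float,sys.argv[1:5])
o=env.observe(); a=yaw(o["orientation"]); d=np.array([x,y,z])-o["tcp_pos"]
print("t",o["time_s"],"tcp",o["tcp_pos"].round(4),"yaw",round(a,4),"q",o["orientation"].round(3),"F",o["contact_force"].round(1))
t=(a-yw+np.pi)%(2*np.pi)-np.pi
print("shift cm",(100*np.array([d@[np.cos(a),np.sin(a),0],d@[np.sin(a),-np.cos(a),0],-d[2]])).round(2),"turn",round(t,3))
E
python3 mv.py 0.527 -0.364 0.034 -0.327
```

```text
t 7.425 tcp [ 0.5368 -0.3378  0.2257] yaw -0.3047 q [ 0.988 -0.152 -0.003 -0.021] F [ 0.7  1.  -2.8]
shift cm [-0.15  2.8  19.17] turn 0.022
```

```bash
cat > mv.py <<'E'
from h import *
import sys
from scipy.spatial.transform import Rotation as Ro
x,y,z,yw=map(float,sys.argv[1:5])
o=env.observe(); R=Ro.from_quat(o["orientation"]).as_matrix(); a=np.arctan2(R[1,0],R[0,0])
print("t",o["time_s"],"tcp",o["tcp_pos"].round(4),"yaw",round(a,4),"toolz",R[:,2].round(4),"F",o["contact_force"].round(1),"q",o["joint_positions"].round(3),"gap",round(o["finger_gap"],4))
t=(a-yw+np.pi)%(2*np.pi)-np.pi
print("shift cm",(100*R.T@(np.array([x,y,z])-o["tcp_pos"])).round(2),"turn",round(t,3))
E
python3 mv.py 0.527 -0.364 0.036 -0.327
```

```text
t 7.425 tcp [ 0.5368 -0.3378  0.2257] yaw -0.3044 toolz [-3.000e-04  4.290e-02 -9.991e-01] F [ 0.7  1.  -2.8] q [-0.705  0.478  0.272  1.393  0.032  2.741] gap 0.0125
shift cm [ 0.1   3.57 18.84] turn 0.023
```

>>> play_rows([
  [0,0.1,1.5,5,0.02],
  [0,0.1,3.57,10,0.02],
  [0,0.1,3.57,14,0.02],
  [0,0.1,3.57,17,0.02],
  [0,0.1,3.57,18.5,0.02],
  [0,0.1,3.57,18.8,0.02],
  [0,0.1,3.57,18.8,0.02],
])

```text
time_s: 8.3
tcp_pos: [0.528, -0.3647, 0.0383]
orientation: [0.987, -0.161, -0.002, -0.02]
contact_force: [0.3, -0.0, -3.2]
finger_gap: 0.0121
```

>>> play_rows([
  [50,0,0,0,0],
  [100,0,0,0,0],
  [100,0,0,-1,0],
  [100,0,0,-6,0],
  [100,0,0,-12,0],
  [100,0,0,-18,-0.1],
  [100,0,0,-20,-0.28],
  [100,0,0,-20,-0.46],
])

```text
time_s: 9.3
tcp_pos: [0.5278, -0.3735, 0.2399]
orientation: [0.997, 0.071, 0.003, -0.019]
contact_force: [-0.5, 0.4, 0.1]
finger_gap: 0.0854
```

>>> play_rows([
  [100,0,0,0,-0.18],
  [100,0,0,0,-0.36],
  [100,0,0,0,-0.54],
  [100,0,0,0,-0.72],
  [100,0,0,0,-0.9],
  [100,0,0,0,-1.08],
  [100,0,0,0,-1.26],
  [100,0,0,0,-1.44],
])

```text
time_s: 10.3
tcp_pos: [0.5273, -0.3728, 0.2378]
orientation: [0.703, 0.711, 0.015, -0.014]
contact_force: [0.1, 0.1, -0.0]
finger_gap: 0.0854
```

>>> play_rows([
  [100,0,0,0,-0.18],
  [100,0,0,0,-0.36],
  [100,0,0,0,-0.54],
  [100,0,0,0,-0.72],
  [100,0,0,0,-0.9],
  [100,0,0,0,-1.08],
  [100,0,0,0,-1.26],
  [100,0,0,0,-1.26],
])

```text
time_s: 11.3
tcp_pos: [0.5273, -0.3728, 0.2376]
orientation: [0.153, 0.988, 0.021, -0.003]
contact_force: [-0.4, -0.6, 0.4]
finger_gap: 0.0853
```

```bash
python3 mv.py 0.527 -0.364 0.23 -0.327;  python3 - <<'E'
from h import *
shot("wrist","w4")
E
```

```text
t 11.3 tcp [ 0.5273 -0.3728  0.2376] yaw 2.8348 toolz [ 0.001   0.0414 -0.9991] F [-0.4 -0.6  0.4] q [-0.755  0.499  0.341  1.44   0.031 -0.449] gap 0.0853
shift cm [0.29 0.8  0.8 ] turn -3.121
```

View pics/w4.png

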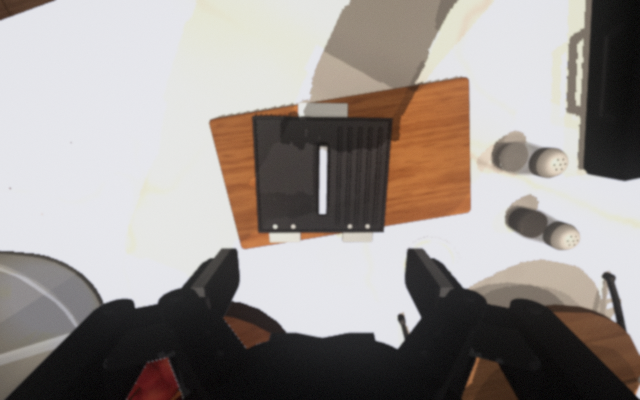

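```bash
python3 mv.py 0.45 0.1 0.25 1.38
```

```text
t 11.35 tcp [ 0.5273 -0.3729  0.2375] yaw 2.8319 toolz [ 0.0011  0.0414 -0.9991] F [-0.2  0.2  0.7] q [-0.755  0.499  0.34   1.44   0.031 -0.446] gap 0.0855
shift cm [21.79 42.69  0.7 ] turn 1.452
```

>>> play_rows([
  [100,2.7,5.3,0,-0.18],
  [100,5.4,10.6,0,-0.36],
  [100,8.1,16,0,-0.54],
  [100,10.8,21.3,0,-0.72],
  [100,13.5,26.7,0,-0.9],
  [100,16.3,32,0,-1.08],
  [100,19,37.3,0,-1.26],
  [100,21.8,42.7,0,-1.44],
])

```text
time_s: 12.35
tcp_pos: [0.4475, 0.1013, 0.2572]
orientation: [-0.537, 0.843, 0.017, 0.012]
contact_force: [0.8, 0.5, 0.1]
finger_gap: 0.0851
```

>>> play_rows([
  [100,0,0,0,-0.18],
  [100,0,0,0,-0.36],
  [100,0,0,0,-0.54],
  [100,0,0,0,-0.72],
  [100,0,0,0,-0.9],
  [100,0,0,0,-1.08],
  [100,0,0,0,-1.26],
  [100,0,0,0,-1.44],
])

```text
time_s: 13.35
tcp_pos: [0.448, 0.0996, 0.257]
orientation: [0.96, -0.279, -0.005, -0.02]
contact_force: [-0.2, 0.8, -0.5]
finger_gap: 0.0851
```

```bash
python3 mv.py 0.45 0.0 0.25 0
```

```text
t 13.35 tcp [0.448  0.0996 0.257 ] yaw -0.5658 toolz [ 0.001   0.0418 -0.9991] F [-0.2  0.8 -0.5] q [ 0.014  0.137 -0.145  1.287  0.042 -2.561] gap 0.0851
shift cm [5.52 8.31 0.28] turn -0.566
```

>>> play_rows([
  [100,0,0,0,-0.18],
  [100,0,0,0,-0.36],
  [100,0,0,0,-0.54],
  [100,1.6,2.5,0,-0.56],
  [100,1.6,2.5,0,-0.56],
])

```text
time_s: 13.98
tcp_pos: [0.4483, 0.0809, 0.2557]
orientation: [1.0, -0.013, 0.0, -0.017]
contact_force: [-0.1, 0.6, 0.0]
finger_gap: 0.0855
```

```bash
python3 mv.py 0.45 0.0 0.25 0
```

```text
t 13.975 tcp [0.4483 0.0809 0.2557] yaw -0.0266 toolz [ 0.0013  0.0332 -0.9994] F [-0.1  0.6  0. ] q [-0.022  0.133 -0.153  1.284  0.033 -3.137] gap 0.0855
shift cm [0.38 8.1  0.3 ] turn -0.027
```

>>> play_rows([
  [100,0,1.5,0,0],
  [100,0,3,0,0],
  [100,0,3,0,0],
])

```text
time_s: 14.35
tcp_pos: [0.4484, 0.0681, 0.2544]
orientation: [1.0, -0.022, 0.0, -0.01]
contact_force: [-0.6, 1.1, 0.4]
finger_gap: 0.0852
```

```bash
python3 mv.py 0.45 0.0 0.25 0
```

```text
t 14.35 tcp [0.4484 0.0681 0.2544] yaw -0.0442 toolz [ 0.001   0.0204 -0.9998] F [-0.6  1.1  0.4] q [-0.042  0.132 -0.158  1.281  0.02  -3.14 ] gap 0.0852
shift cm [0.46 6.8  0.3 ] turn -0.044
```

>>> play_rows([
  [100,0,2,0,0],
  [100,0,4,0,0],
  [100,0,4.6,0,0],
])

```text
time_s: 14.72
tcp_pos: [0.4484, 0.0477, 0.2534]
orientation: [0.999, -0.038, -0.0, -0.0]
contact_force: [0.4, -0.5, 0.6]
finger_gap: 0.0852
```

```bash
python3 mv.py 0.45 0.0 0.25 0
```

```text
t 14.725 tcp [0.4484 0.0477 0.2534] yaw -0.0767 toolz [-2.e-04  7.e-04 -1.e+00] F [ 0.4 -0.5  0.6] q [-7.600e-02  1.290e-01 -1.630e-01  1.279e+00  1.000e-03 -3.141e+00] gap 0.0852
shift cm [0.53 4.74 0.34] turn -0.077
```

Tilt is back to zero. The camera is now over the grill with an empty gripper, so I'll measure it here.

Run:
```python
from h import *
o,m,im=shot("wrist","w5",(60,0,460,300),2)
```

```text
(no output)
```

View pics/w5.png

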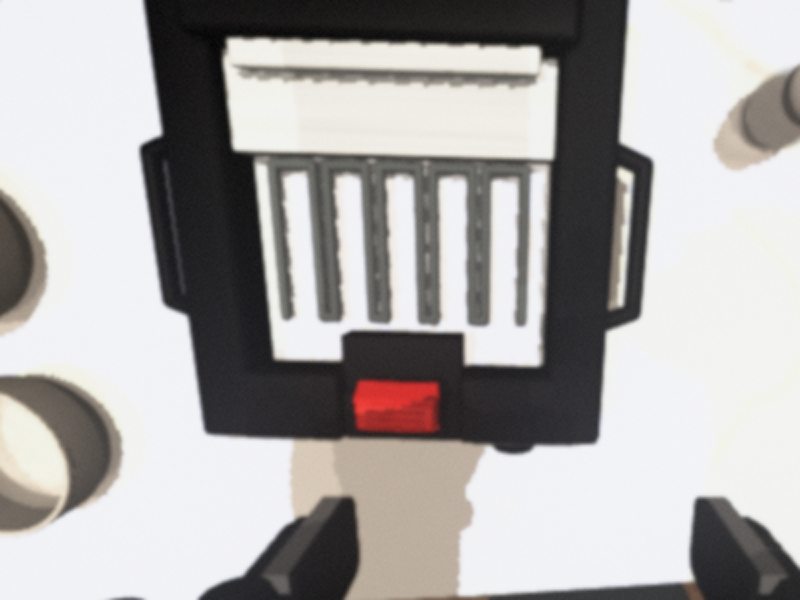

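The crop shows the lip's front edge from (229,68) to (541,76), the ledge's front edge from (232,152) to (555,160), and the red catch at x 354–439 with its rear edge at y ≈ 381.

Run:
```python
from h import *
d=dict(np.load("pics/w5.npz"))
P=lambda x,y,z: ray(d,(x/2+60-.25,y/2-.25),z)[:2]
L,R=P(231,68,.071),P(540,77,.071); v=L-R; print("lip w",np.linalg.norm(v),"yaw",np.arctan2(-v[0],v[1]),"mid",(L+R)/2)
A,B=P(232,153,.056),P(555,160,.056); w=A-B; yl=np.arctan2(-w[0],w[1]); print("ledge w",np.linalg.norm(w),"yaw",yl,"mid",(A+B)/2)
C,D=P(356,381,.081),P(438,382,.081);print("catch",np.linalg.norm(C-D),(C+D)/2)
for n,y in(("l",0),):pass
a=yl
for a in(yl,np.arctan2(-v[0],v[1])):
  u=np.array([np.cos(a),np.sin(a)])
  print("grill origin: lip",(L+R)/2-.081*u,"ledge",(A+B)/2-.043*u,"catch",(C+D)/2+.094*u)
# box front corners z=.066?
E_,F=P(205,433,.066),P(598,441,.066);print("front",np.linalg.norm(E_-F),(E_+F)/2+.125*u)
```

```text
lip w 0.15914048923532054 yaw -0.1028127511029154 mid [0.60697563 0.10820657]
ledge w 0.1808206612735857 yaw -0.09676243958946845 mid [0.56914955 0.1128598 ]
catch 0.04750024221088356 [0.44594356 0.12287772]
grill origin: lip [0.52635454 0.1160321 ] ledge [0.52635069 0.1170141 ] catch [0.53950385 0.11379624]
grill origin: lip [0.52640336 0.11651974] ledge [0.52637661 0.11727297] catch [0.53944719 0.11323034]
front 0.24539363232767755 [0.53107236 0.11584373]
```

```bash
python3 - <<'E'
from h import *
d=dict(np.load("pics/w4.npz")); im=d["im"].astype(int)
w=np.zeros((400,640),np.uint8); s=(slice(135,225),slice(305,340)); w[s]=im[s].min(2)>140
c=max(cv2.findContours(w,0,2)[0],key=cv2.contourArea); R=cv2.minAreaRect(c); print(R)
P=np.array([ray(d,p,.048) for p in cv2.boxPoints(R)]); print(P.mean(0))
e=[np.linalg.norm(P[i]-P[(i+1)%4]) for i in range(4)]; print(e)
i=int(np.argmax(e)); v=P[(i+1)%4]-P[i]; v*=np.sign(v[0]); print("yaw",np.arctan2(v[1],v[0]))
# plate corners (rim top z=.029)
Q=[ray(d,p,.029)[:2] for p in((253,116),(391,118),(384,231),(259,231))]; print(np.array(Q).round(4),np.mean(Q,0))
a=(Q[0]+Q[1])/2;b=(Q[2]+Q[3])/2; print("axis yaw",np.arctan2(*(b-a)[::-1]),np.linalg.norm(b-a),np.linalg.norm(Q[1]-Q[0]),np.linalg.norm(Q[3]-Q[2]))
E
python3 mv.py 0.52 -0.36 0.23 2.82
```

```text
((322.5, 180.0), (66.0, 7.0), 90.0)
[ 0.52873637 -0.36337903  0.048     ]
[np.float64(0.008209510377391474), np.float64(0.08129655061296984), np.float64(0.00875541969177084), np.float64(0.08120884684475067)]
yaw -0.3031740960667105
[[ 0.4317 -0.4188]
 [ 0.4841 -0.2609]
 [ 0.6244 -0.3051]
 [ 0.571  -0.4647]] [ 0.52779275 -0.36238015]
axis yaw -0.31198672051541604 0.14688497572008374 0.16634887205686064 0.16825699516795478
t 14.775 tcp [0.4484 0.0477 0.2534] yaw -0.0767 toolz [-2.e-04  7.e-04 -1.e+00] F [-0.6  0.5 -0.2] q [-7.600e-02  1.290e-01 -1.630e-01  1.279e+00  1.000e-03 -3.141e+00] gap 0.0856
shift cm [10.26 40.1   2.31] turn -2.897
```

>>> play_rows([
  [100,1,5,0,0.18],
  [100,2.5,10,0,0.36],
  [100,4,15,0,0.54],
  [100,5.3,20,0,0.72],
  [100,6.5,25,0,0.9],
  [100,8,30,0,1.08],
  [100,9,35,0,1.26],
  [100,10.3,40.1,0,1.44],
])

```text
time_s: 15.78
tcp_pos: [0.5208, -0.3611, 0.253]
orientation: [0.724, -0.69, -0.0, -0.0]
contact_force: [0.7, 0.6, 0.2]
finger_gap: 0.0856
```

>>> play_rows([
  [100,0,0,0,0.18],
  [100,0,0,0,0.36],
  [100,0,0,0,0.54],
  [100,0,0,0,0.72],
  [100,0,0,0,0.9],
  [100,0,0,0,1.08],
  [100,0,0,0,1.26],
  [100,0,0,0,1.44],
])

```text
time_s: 16.77
tcp_pos: [0.5209, -0.3594, 0.2529]
orientation: [-0.09, 0.996, 0.001, -0.0]
contact_force: [-0.5, 0.4, 0.9]
finger_gap: 0.0853
```

>>> play_rows([
  [100,0,0,0,0.18],
  [100,0,0,0,0.36],
  [100,0,0,0,0.5],
  [100,0,0,0,0.5],
])

```text
time_s: 17.27
tcp_pos: [0.5209, -0.3594, 0.2529]
orientation: [0.156, 0.988, 0.001, -0.0]
contact_force: [-0.1, -0.4, 0.3]
finger_gap: 0.0851
```

```bash
python3 mv.py 0.5285 -0.3633 0.033 2.827
```

```text
t 17.275 tcp [ 0.5209 -0.3594  0.2529] yaw 2.8285 toolz [-2.0e-04  1.2e-03 -1.0e+00] F [-0.1 -0.4  0.3] q [-7.330e-01  4.540e-01  3.050e-01  1.423e+00  1.000e-03 -4.200e-01] gap 0.0851
shift cm [-0.86 -0.16 21.99] turn 0.002
```

>>> play_rows([
  [100,-0.86,-0.16,5,0],
  [100,-0.86,-0.16,11,0],
  [100,-0.86,-0.16,16,0],
  [70,-0.86,-0.16,20,0],
  [60,-0.86,-0.16,21.85,0],
  [60,-0.86,-0.16,21.85,0],
  [0,-0.86,-0.16,21.85,0],
  [0,-0.86,-0.16,21.85,0],
])

```text
time_s: 18.27
tcp_pos: [0.529, -0.3638, 0.0356]
orientation: [0.156, 0.988, 0.0, 0.001]
contact_force: [-0.2, 0.5, -0.5]
finger_gap: 0.0155
```

>>> play_rows([
  [0,0,0,0,0],
  [0,0,0,0,0],
  [0,0,0,0,0],
  [0,0,0,0,0],
])

```text
time_s: 18.77
tcp_pos: [0.5291, -0.3639, 0.0359]
orientation: [0.156, 0.988, -0.0, 0.001]
contact_force: [-0.9, 0.5, 6.9]
finger_gap: 0.012
```

```bash
python3 mv.py 0.5145 0.1177 0.2 3.0416
```

```text
t 18.775 tcp [ 0.5291 -0.3639  0.0359] yaw 2.8281 toolz [ 1.5e-03 -5.0e-04 -1.0e+00] F [-0.9  0.5  6.9] q [-0.73   0.571 -0.094  0.904  0.001 -0.416] gap 0.012
shift cm [ 16.21  45.36 -16.44] turn -0.214
```

>>> play_rows([
  [0,0,0,-3,0],
  [0,0,0,-8,0],
  [0,0,0,-13,0],
  [0,1.5,4,-16.4,-0.03],
  [0,3.5,10,-16.4,-0.06],
  [0,5.5,15.5,-16.4,-0.09],
  [0,7.5,21,-16.4,-0.12],
  [0,9.5,26.5,-16.4,-0.15],
])

```text
time_s: 19.77
tcp_pos: [0.5196, -0.0803, 0.1993]
orientation: [0.081, 0.997, 0.0, 0.0]
contact_force: [0.7, 0.0, -3.4]
finger_gap: 0.0122
```

>>> play_rows([
  [0,2,5.5,0,-0.03],
  [0,4,11,0,-0.06],
  [0,5.5,15.5,0,-0.064],
  [0,6.3,17.5,0,-0.064],
  [0,6.3,17.5,0,-0.064],
])

```text
time_s: 20.4
tcp_pos: [0.4859, 0.102, 0.1995]
orientation: [0.049, 0.999, 0.001, 0.0]
contact_force: [0.7, -0.8, -4.0]
finger_gap: 0.0123
```

```bash
python3 mv.py 0.5146 0.1177 0.14 3.0416
python3 - <<'E'
from h import *
shot("wrist","w6")
E
```

```text
t 20.4 tcp [0.4859 0.102  0.1995] yaw 3.0443 toolz [ 4.0e-04  1.2e-03 -1.0e+00] F [ 0.7 -0.8 -4. ] q [ 4.200e-02  2.270e-01 -1.870e-01  1.157e+00  1.000e-03  1.390e-01] gap 0.0123
shift cm [-2.7   1.83  5.95] turn 0.003
```

View pics/w6.png

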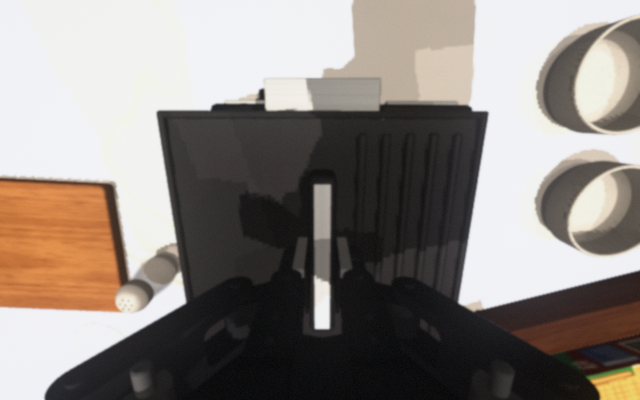

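The plate hangs level: tab at (265–380, 78–110) and rib at (322,185–328), straight in the jaws. Next, its offset in the grip.

Run:
```python
from h import *
d=dict(np.load("pics/w6.npz")); T=np.array([.4859,.102,.1995]); a=3.0443-np.pi
u=np.array([np.cos(a),np.sin(a)]);n=np.array([-np.sin(a),np.cos(a)])
zu=T[2]-.0179
for nm,p,z in(("tabL",(265,78),.006),("tabR",(380,78),.006),("cornL",(158,112),.011),("cornR",(487,112),.011),("ribF",(322,184),.03),("ribR",(322,330),.03)):
    q=ray(d,p,zu+z)[:2]-T[:2]; print(nm,"along",round(q@u,4),"across",round(q@n,4))
```

```text
tabL along -0.0912 across -0.028
tabR along -0.0913 across 0.0307
cornL along -0.0746 across -0.0825
cornR along -0.0746 across 0.0854
ribF along -0.0413 across 0.0011
ribR along 0.0428 across 0.0011
```

>>> play_rows([
  [0,-1.35,0.95,0,0],
  [0,-2.7,1.87,2,0],
  [0,-2.7,1.87,5,0],
  [0,-2.7,1.87,7.5,0],
  [0,-2.7,1.87,9,0],
  [0,-2.7,1.87,9.2,0],
  [0,-2.7,1.87,9.2,0],
])

```text
time_s: 21.32
tcp_pos: [0.5159, 0.1166, 0.1074]
orientation: [0.05, 0.999, 0.001, 0.0]
contact_force: [-0.2, 0.2, -2.5]
finger_gap: 0.012
```

```bash
python3 mv.py 0.5146 0.1180 0.085 3.0416
```

```text
t 21.325 tcp [0.5159 0.1166 0.1074] yaw 3.0411 toolz [ 4.0e-04  1.1e-03 -1.0e+00] F [-0.2  0.2 -2.5] q [ 0.067  0.339 -0.288  0.943  0.001  0.168] gap 0.012
shift cm [0.14 0.13 2.24] turn -0.001
```

>>> play_rows([
  [0,0.14,0.1,0.4,0],
  [0,0.14,0.1,0.8,0],
  [0,0.14,0.1,1.1,0],
  [0,0.14,0.1,1.3,0],
  [0,0.14,0.1,1.5,0],
])

```text
time_s: 21.95
tcp_pos: [0.5142, 0.1179, 0.0923]
orientation: [0.05, 0.999, 0.001, 0.0]
contact_force: [3.1, -1.4, 5.3]
finger_gap: 0.0123
```

>>> play_rows([
  [0,0,0,0.15,0],
  [0,0,0,0.3,0],
  [0,0,0,0.45,0],
  [0,0,0,0.5,0],
  [0,0,0,0.5,0],
])

```text
time_s: 22.58
tcp_pos: [0.5139, 0.1179, 0.087]
orientation: [0.05, 0.999, 0.0, -0.0]
contact_force: [1.6, -1.8, 5.4]
finger_gap: 0.0123
```

```bash
python3 mv.py 0.5146 0.1180 0.085 3.0416
python3 - <<'E'
from h import *
shot("wrist","w7")
a=shot("scene","s7",(240,150,400,270),5)
E
```

```text
t 22.575 tcp [0.5139 0.1179 0.087 ] yaw 3.0416 toolz [-0.e+00  9.e-04 -1.e+00] F [ 1.6 -1.8  5.4] q [ 0.07   0.354 -0.326  0.89   0.001  0.17 ] gap 0.0123
shift cm [-0.07  0.02  0.2 ] turn 0.0
```

View pics/w7.png

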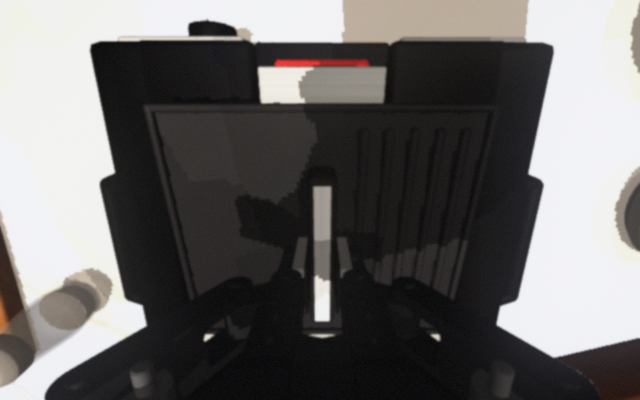

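The tab (258–386, 67) lies on the red catch, centred at 322 like the box (93–552), with the front raised. Lower a little more, then slide rearward under the lip.

>>> play_rows([
  [0,0,0,0.1,0],
  [0,0,0,0.2,0],
  [0,0,0,0.2,0],
])

```text
time_s: 23.05
tcp_pos: [0.514, 0.118, 0.0859]
orientation: [0.05, 0.999, 0.001, 0.0]
contact_force: [-3.8, -1.0, 19.8]
finger_gap: 0.0124
```

>>> play_rows([
  [0,-0.2,0,0,0],
  [0,-0.4,0,0,0],
  [0,-0.6,0,0,0],
  [0,-0.6,0,0,0],
])

```text
time_s: 23.55
tcp_pos: [0.5184, 0.1177, 0.0856]
orientation: [0.05, 0.999, 0.001, -0.001]
contact_force: [-10.8, 0.9, 24.3]
finger_gap: 0.0117
```

>>> play_rows([
  [0,0,0,-0.1,0],
  [0,-0.2,0,-0.1,0],
  [0,-0.4,0,-0.1,0],
  [0,-0.4,0,-0.1,0],
])

```text
time_s: 24.05
tcp_pos: [0.524, 0.1169, 0.0857]
orientation: [0.05, 0.999, 0.0, -0.0]
contact_force: [-0.1, 0.0, 0.7]
finger_gap: 0.0122
```

```bash
python3 mv.py 0.5276 0.1165 0.085 3.0416
```

```text
t 24.05 tcp [0.524  0.1169 0.0857] yaw 3.0415 toolz [-3.e-04  1.e-03 -1.e+00] F [-0.1  0.   0.7] q [ 0.067  0.37  -0.304  0.897  0.001  0.167] gap 0.0122
shift cm [-0.37 -0.    0.07] turn -0.0
```

>>> play_rows([
  [0,-0.2,0,0,0],
  [0,-0.4,0,0,0],
  [0,-0.4,0,0,0],
])

```text
time_s: 24.42
tcp_pos: [0.5281, 0.1165, 0.0859]
orientation: [0.05, 0.999, 0.001, 0.0]
contact_force: [0.5, -0.4, -1.2]
finger_gap: 0.0124
```

```bash
python3 mv.py 0.5276 0.1165 0.085 3.0416
python3 - <<'E'
from h import *
shot("wrist","w8")
E
```

```text
t 24.425 tcp [0.5281 0.1165 0.0859] yaw 3.0415 toolz [ 2.e-04  1.e-03 -1.e+00] F [ 0.5 -0.4 -1.2] q [ 0.066  0.375 -0.295  0.901  0.001  0.166] gap 0.0124
shift cm [ 0.05 -0.01  0.09] turn -0.0
```

View pics/w8.png

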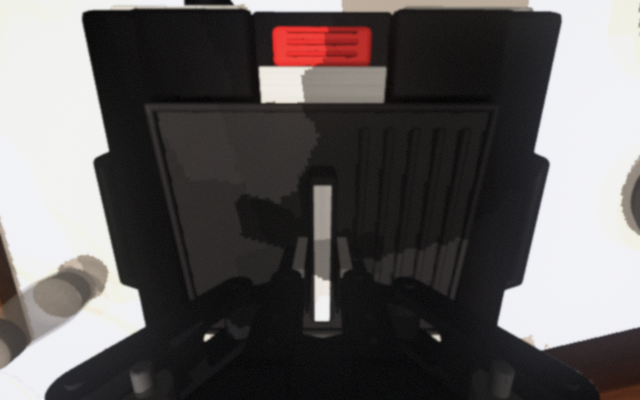

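The catch is fully visible behind the tab's end (273–371, 27–66), so the plate has slid rearward, still tilted. Push until the back wall is felt.

>>> play_rows([
  [0,-0.1,0,0,0],
  [0,-0.2,0,0,0],
  [0,-0.2,0,0,0],
])

```text
time_s: 24.85
tcp_pos: [0.5299, 0.1163, 0.0859]
orientation: [0.05, 0.999, 0.0, -0.0]
contact_force: [0.0, -0.1, -3.8]
finger_gap: 0.0121
```

>>> play_rows([
  [0,-0.1,0,0,0],
  [0,-0.2,0,0,0],
  [0,-0.2,0,0,0],
])

```text
time_s: 25.22
tcp_pos: [0.5318, 0.1161, 0.0859]
orientation: [0.05, 0.999, 0.001, -0.0]
contact_force: [1.1, 0.0, -3.3]
finger_gap: 0.0125
```

>>> play_rows([
  [0,-0.1,0,0,0],
  [0,-0.2,0,0,0],
  [0,-0.2,0,0,0],
])

```text
time_s: 25.6
tcp_pos: [0.5337, 0.116, 0.086]
orientation: [0.05, 0.999, 0.001, -0.0]
contact_force: [-0.2, 0.5, -2.9]
finger_gap: 0.0122
```

>>> play_rows([
  [0,-0.1,0,0,0],
  [0,-0.2,0,0,0],
  [0,-0.2,0,0,0],
])

```text
time_s: 25.98
tcp_pos: [0.5339, 0.116, 0.0856]
orientation: [0.05, 0.999, 0.001, -0.002]
contact_force: [-10.2, 1.5, 1.3]
finger_gap: 0.0117
```

Contact with the back wall (−10 N), with the tongues hooked and the front still up. Back off slightly, release, and move shut fingers over the rib's front end.

>>> play_rows([
  [0,0.2,0,0,0],
  [0,0.2,0,0,0],
  [40,0.2,0,0,0],
  [60,0.2,0,0,0],
  [60,0.2,0,0,0],
  [60,0.2,0,-2,0],
  [60,0.2,0,-5,0],
  [30,0.2,0,-6,0],
])

```text
time_s: 26.98
tcp_pos: [0.5345, 0.116, 0.1474]
orientation: [0.05, 0.999, 0.001, 0.001]
contact_force: [0.3, -0.9, -0.9]
finger_gap: 0.0347
```

>>> play_rows([
  [0,1.5,0,0,0],
  [0,3.4,0,0,0],
  [0,3.4,0,0,0],
  [0,3.4,0,0,0],
  [0,3.4,0,0,0],
])

```text
time_s: 27.6
tcp_pos: [0.5002, 0.1192, 0.1457]
orientation: [0.05, 0.999, 0.0, -0.0]
contact_force: [-0.0, -0.0, -0.1]
finger_gap: -0.0002
```

```bash
python3 mv.py 0.4972 0.1198 0.086 3.0416
python3 - <<'E'
from h import *
shot("wrist","w9")
E
```

```text
t 27.6 tcp [0.5002 0.1192 0.1457] yaw 3.0415 toolz [-4.e-04  1.e-03 -1.e+00] F [-0.  -0.  -0.1] q [ 7.50e-02  2.87e-01 -2.53e-01  1.03e+00  1.00e-03  1.75e-01] gap -0.0002
shift cm [0.3  0.02 5.97] turn -0.0
```

View pics/w9.png

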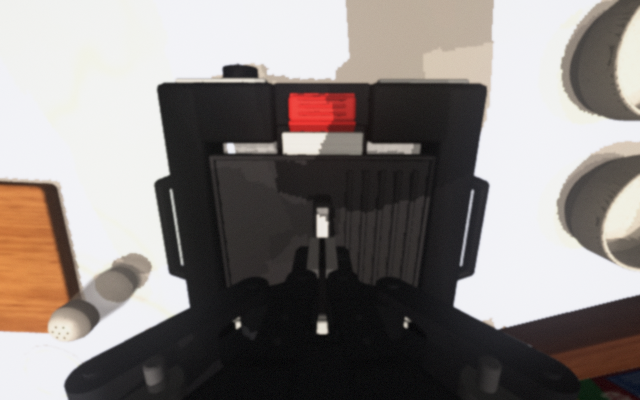

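The plate sits in the well. The tab end (283–362, 132) is against the closed catch and the rib is under the shut fingers, so I can press.

>>> play_rows([
  [0,0.3,0,2,0],
  [0,0.3,0,4,0],
  [0,0.3,0,4.6,0],
  [0,0.3,0,5,0],
  [0,0.3,0,5.3,0],
  [0,0.3,0,5.6,0],
  [0,0.3,0,5.8,0],
  [0,0.3,0,5.8,0],
])

```text
time_s: 28.65
tcp_pos: [0.4971, 0.1196, 0.088]
orientation: [0.05, 0.999, 0.001, 0.0]
contact_force: [0.6, 0.2, -0.3]
finger_gap: 0.0003
```

>>> play_rows([
  [0,0,0,0.15,0],
  [0,0,0,0.3,0],
  [0,0,0,0.3,0],
])

```text
time_s: 29.02
tcp_pos: [0.4972, 0.1197, 0.086]
orientation: [0.05, 0.999, 0.001, 0.001]
contact_force: [-4.8, -1.1, 18.0]
finger_gap: -0.0001
```

>>> play_rows([
  [0,0,0,0.1,0],
  [0,0,0,0.1,0],
  [0,0,0,-2,0],
  [0,0,0,-6,0],
  [0,0,0,-6,0],
  [0,0,0,-6,0],
])

```text
time_s: 29.78
tcp_pos: [0.4968, 0.1196, 0.1445]
orientation: [0.05, 0.999, 0.001, -0.0]
contact_force: [-0.7, 0.5, -0.5]
finger_gap: -0.0001
```

Run:
```python
from h import *
o,m,im=shot("wrist","w10"); print(o["time_s"],o["tcp_pos"],o["contact_force"])
d9=dict(np.load("pics/w9.npz"))
for nm,d,i in(("w9",d9,d9["im"]),("w10",m,im)):
    i=i.astype(int); b,g,r=i[...,0],i[...,1],i[...,2]
    red=((r>120)&(g<70)&(b<70)); red[170:]=0; red[:,:250]=0; red[:,400:]=0
    y,x=np.where(red); print(nm,"red rows",y.min(),y.max(),"cols",x.min(),x.max())
    col=i[80:180,300:345].mean(1).astype(int); print([tuple(c) for c in col[30:85:2]])
    # column profile through the tab next to nose
    rowlist=[k for k in range(110,175) if i[k,288:296].mean()>90]; print("bright tab rows beside nose",rowlist[:1],rowlist[-1:])
    c=red.copy(); print("catch rear edge at z=.064/.081 (x):",ray(d,(322,y.max()),.064)[:2].round(4),ray(d,(322,y.max()),.081)[:2].round(4))
```

```text
29.775 [0.49680733 0.11955523 0.14454792] [-0.65766069  0.50631534 -0.5162531 ]
w9 red rows 93 131 cols 288 354
[(np.int64(57), np.int64(62), np.int64(219)), (np.int64(48), np.int64(51), np.int64(207)), (np.int64(46), np.int64(50), np.int64(207)), (np.int64(54), np.int64(60), np.int64(215)), (np.int64(52), np.int64(58), np.int64(217)), (np.int64(42), np.int64(46), np.int64(200)), (np.int64(44), np.int64(47), np.int64(208)), (np.int64(42), np.int64(46), np.int64(195)), (np.int64(34), np.int64(37), np.int64(156)), (np.int64(33), np.int64(35), np.int64(152)), (np.int64(37), np.int64(40), np.int64(144)), (np.int64(106), np.int64(113), np.int64(142)), (np.int64(180), np.int64(189), np.int64(194)), (np.int64(184), np.int64(192), np.int64(197)), (np.int64(185), np.int64(193), np.int64(198)), (np.int64(182), np.int64(190), np.int64(195)), (np.int64(179), np.int64(187), np.int64(192)), (np.int64(174), np.int64(181), np.int64(186)), (np.int64(176), np.int64(184), np.int64(189)), (np.int64(174), np.int64(182), np.int64(187)), (np.int64(167), np.int64(175), np.int64(180)), (np.int64(160), np.int
[... 1113 characters left out ...]
.int64(62), np.int64(67), np.int64(149)), (np.int64(160), np.int64(169), np.int64(183)), (np.int64(181), np.int64(189), np.int64(194)), (np.int64(180), np.int64(187), np.int64(192)), (np.int64(180), np.int64(188), np.int64(192)), (np.int64(177), np.int64(185), np.int64(190)), (np.int64(165), np.int64(174), np.int64(179)), (np.int64(150), np.int64(158), np.int64(164)), (np.int64(96), np.int64(103), np.int64(109)), (np.int64(36), np.int64(37), np.int64(43)), (np.int64(30), np.int64(31), np.int64(37)), (np.int64(30), np.int64(31), np.int64(36)), (np.int64(34), np.int64(35), np.int64(41))]
bright tab rows beside nose [110] [156]
catch rear edge at z=.064/.081 (x): [0.4417 0.1263] [0.4405 0.1264]
```

Run:
```python
from h import *
a=dict(np.load("pics/w9.npz"));b=dict(np.load("pics/w10.npz"));c=dict(np.load("pics/w5.npz"))
print("catch front edge w9,w10:",ray(a,(321,93),.081)[:2],ray(b,(321,100),.081)[:2])
print("visible tab mm (z=.062):",np.linalg.norm(ray(b,(321,141),.062)-ray(b,(321,156.5),.062))*1e3)
d=np.linalg.norm(ray(a,(321,93),.081)-ray(b,(321,100),.081)); print(d)
if d<.002: print(env.finish_job())
```

```text
catch front edge w9,w10: [0.41215767 0.12855791] [0.41335426 0.12841762]
visible tab mm (z=.062): 12.175372760910765
0.0012047891216495617
the job is handed in; nothing more can be done
None
```

I put the plate back in the grill and handed the job in after about 30 s of robot time. My last checks show it seated and locked, but no verdict was reported.

**How it went:**
- **First grasp:** it ran joint 6 into its limit over the grill and left the tool tilted about 0.04 rad. I put the plate back on the board, worked the tilt out again, and took the rib with the tool turned half round.
- **Hooking:** I rested the tab on the red catch, which tilted the front up about 0.12 rad (estimated from the heights). I then slid the tongues under the lip until I felt the back wall (−10 N).
- **Locking:** I released the plate and pressed on the front of the rib with shut fingers.

**Last checks:**
- **Rib height:** the press met firm resistance (18 N) at 86 mm, which is the rib's height when the plate is seated.
- **Tab:** about 12 mm of it shows behind the catch nose, against 11 mm expected when locked and 16 mm before the press.
- **Catch:** its front edge is within 1.2 mm of where it stood closed before the press.
- **Robot:** the gripper was lifted well clear, with no force on it.

**What disagreed or was not checked:**
- **Grill position:** the image put the grill centre 3 to 4 mm too near in x; contact with the back wall settled it.
- **Final look:** I had used all 12 picture views, so the last checks are from pixel measurements only.
- **Shakers and bowls:** I did not measure them again at the end. The moves past them kept well above them, and no unexpected force showed.

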